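# Release and push out the strainer slide of a pressure test manifold

### The arm

A 7-joint arm with a two-finger parallel gripper is mounted at the origin on the work surface. World frame = base frame: x ahead of the robot, y to its left, z up, the work surface at z = 0. Lengths are in mm, angles in rad, forces in N, time in s.
With the tool pointing down it reaches from about 350 to 900 mm from the base axis. Payload 8.1 kg.
Tool frame: the origin (TCP) lies on the mounting face of the last link; the fingertips stand 178 mm ahead of it and the grasp point (between the pads) lies 159 mm ahead of it; z points along the fingers, y is the direction in which the jaws open and shut (so a half turn about z gives the same grasp; the last joint's range is limited). The gripper opens to 92 mm and grips with 3 to 60 N. Pads are 19 mm wide; open, the fingers measure 130 mm over their backs; the gripper's body (75 mm by 190 mm) begins 47 mm behind the grasp point.
Start: joints at [1.053, 0.434, 0.025, 1.573, -0.012, 1.134, -0.075], TCP at [251.857, -572.015, 404.742] pointing down, gripper open.
Joint ranges: [-2.62, 2.62], [-0.44, 2.09], [-1.27, 1.32], [0.08, 2.57], [-1.32, 4.46], [0.12, 2], [-2.74, 2.74]. Speed limits (rad/s): [2.22, 2.22, 3.01, 3.01, 3.14, 3.14, 3.14].

### API

Orientations are given as a unit quaternion [w, x, y, z].
In Python, from bench import state, optics, hand_in gives the robot as it stands.
- The arm moves only by the tool drive_tool, never from a script. Its argument "plan" is a list of rows, each a list of 2 entries, a list of its own where there are three numbers: the shift along the tool's x, y, z in mm, then the turn, a rotation vector about the tool's x, y, z in rad. A call has 1 to 10 rows; each row is the pose to reach, as a shift and turn from the pose commanded when the call began, along the tool's axes at that moment; what a row does not reach only later rows make up. A row lasts 1/10 s, in which the tool goes at most 50 mm and 8.59 degrees, less where a joint would pass 70% of its speed; a pose out of reach is approached as far as the arm can. A call with a gripper value outside its range is refused whole. "gripper" is the gripper command: -1 is fully open, 1 is shut, values between are in proportion, set as the call begins (left out, the last holds). The fingers move at their own pace and stop on an object; the grip force is fixed at half the most. Time passes only in rows, so rows that repeat a pose let the fingers close. It gives the time, the measured TCP pose, the force and the opening at its end, in the units of the state.
- state(): the state, without advancing time (a new reading comes with each control period).
- optics.camera(name): name is "side" or "top"; returns the picture (480x640x3 uint8, red, green, blue); there is no depth.
- optics.camera_params(name): a dict with "fov_y" (degrees; the focal length in pixels is half the picture's height over the tangent of half this angle, whatever the lens; pixels are square), "cx", "cy" (the principal point, pixels), "k1" (the pictures are not rectified: a ray, as slopes to the right and down, at radius r is drawn at 1 + k1 r^2 times it, then the intrinsics apply), "R" (3x3) and "t" (3): a world point X has camera coordinates R X + t. Camera axes: x right, y down, z forward; pixel columns grow to the right and rows downward; lengths in mm; the calibration is good to about 2 mm. A picture is of the moment at which its call begins. camera_params takes no time and is no camera call.
- hand_in(): hands the job in, once; it reports no verdict.
The state is a dict: "time_s": time; "joints": joint angles; "dq": joint speeds; "tau": joint torques, N m; "tool_pos": TCP position; "tcp_rot": TCP orientation; "force": force on the tool from outside, world axes, zero at the start; "wrist_torque": the same for the moment, N m; "grip_width": finger opening in mm.
Only numpy, scipy, OpenCV 4.12 (cv2) and the standard library are available. Lean on these libraries where they do the work, as an engineer would, in place of code of your own. Each camera call takes 0.05 s, during which the arm holds its last target. There are 200 camera calls.

### The job

Take the square-headed release key from its rack, hold the recessed release button of the manifold's slide down with the key's flat pin, and with the button held push the slide all the way out to its stop. Then leave the key standing upright in the slot of the aluminium fixture block, its pin in the slot and its shoulders down on the block, with the slide still fully out and the button sprung back up. Leave the bib cock, the spanner and the clear pipe stub where they are.

Things in the scene. Friction and masses are not known exactly. Their poses are not given: they have to be found in the camera images.
- key: Loose steel release key, 0.18 to 0.29 kg: a square grip 34 x 34 mm, 40 mm tall, with dark grooves; centred under it a flat pin 24 mm long, 16 mm wide along key x, 5 mm thick along key y. Origin: middle of the pin's lower end, z up; grip underside (shoulders) at z = 24 mm, top at 64 mm. Starts upright in the rack, its x along rack x. A half turn about z makes no difference.
- rack: Fixed dark steel rack that stores the key; base 90 x 80 mm, origin at the centre of its underside. The key's shoulders rest on its deck 40 mm up, its pin in a slot along rack x. Two cheeks 60 mm long, 78 mm high, with inner faces at y = +-24 mm leave only 7 mm beside the grip's y faces: fingers fit only on its x faces (closing along rack x); the x ends are open.
- block: Fixed grey cast aluminium fixture block, 74 mm along x, 64 mm along y, 45 mm high, with two low lugs at its y sides; origin at the centre of its underside. A slot 10 mm wide, 32 mm deep, open at both ends, runs along x through the middle of its top.
- manifold: Fixed brass test manifold, origin at the centre of its underside; base 100 mm along x, 180 along y. Two cheeks run along y, y = -90 to 90 mm, inner faces at x = +-24 mm, 12 mm thick, tops at 82 mm, open above and at the ends; the slide runs between them. A 51 mm high switch box with a red rocker at its -y end (y = -92 to -140 mm) is not used.
- slot_mouth (a point): Centre of the slot in the slide's top face, 36 mm above the bench; axes as the manifold's; moves with the slide. The slot is 19 mm along x and 7.5 mm along y (pin clearance +-1.5 and +-1.25 mm), sharp edged: it may have to be felt for. At its bottom, 8 mm below the face, is the dark release button that fills the slot.
- slide (a joint): How far the aluminium slide (44 mm wide, small steel knob at its +y end) is out, in m, along manifold +y: 0 in, 0.045 at its stop. Locked (1.5 mm of play) until the button is held down; past about 18 mm the lock no longer acts. About 2.5 N of friction; it stays where it is left.
- release (a joint): How far the release button is pressed down, in m: 0 up, 0.007 at its bottom. Sprung: 4 N to start it, 7 N at the bottom. The slide is free when it is pressed more than 5.5 mm. It travels with the slide and springs back when the slide is out and the key is lifted.
- spanner: Loose steel spanner 160 mm long, lying on the mat between the robot and the manifold; a bystander. Origin at its underside in the middle.
- bib_cock: Loose brass bib cock lying on the mat, about 80 x 75 x 26 mm, a bystander. Origin at its underside near its middle.
- pipe_stub: Loose clear acrylic pipe stub, 50 mm in diameter, 70 mm tall, standing on the mat; a bystander. Origin at the centre of its underside.
- block_slot (a point): Middle of the block's slot at the height of the block's top (45 mm); axes as the block's. The key stands here with its shoulders on the top (key origin 24 mm below this point), key x along the slot. All four faces of the grip are free here, so it is the place to set the key down and take it again across its other two faces.
- channel (a point): Point between the manifold's cheeks, level with their tops (82 mm), above the slot's starting place; axes as the manifold's. With the pin pressed fully in, the key's grip stands between the cheeks, top 3 mm above them, with 7 mm free on each x side: there it can be held only across its y faces (fingers closing along manifold y).
Things that resemble listed ones, but are neither listed nor needed, are in the scene too. Leave any yellow look-alike of the block alone.

How it is judged (in metres and radians):
On the way, in this order (a step that is already met when the one before it is completed fails the run):
1. the key holds the button down and the freed slide starts out (value of joint each of release, slide above 0.004 m and contact force between key and release above 1 N), for 0.06 s.
2. the slide is pushed out to its stop (value of joint slide above 0.041 m), for 0.1 s.
At the end, for the whole second after the job is handed in: The slide is out to its stop (within 4 mm), the release button is up (within 1.5 mm), and the key stands at rest and released in the block's slot, upright within 0.1 rad, its shoulders on the block (within 3 mm), within 25 mm of the slot's middle lengthwise (value of joint slide above 0.041 m and value of joint release below 0.0015 m and z of key in the frame of block between 0.018 and 0.024 m and x of key in the frame of block between -0.025 and 0.025 m and y of key in the frame of block between -0.006 and 0.006 m and angle between key's own z axis and vertical below 0.1 rad and linear speed of key below 0.02 m/s); the robot touches nothing.
It fails at once if a bystander is shifted by more than 20 mm (distance of any of spanner, bib_cock, pipe_stub from where it was at the start of the episode above 0.02 m).
It also fails if it takes over 66 s, if anything falls off the work surface, if the arm or the gripper's body presses on something with over 40 N, if the wrist force passes 120 N, or if a joint passes its speed limit or range.

## Working session

There is one attempt and no reset: what is moved stays moved. The work goes in short steps, Python scripts to look and compute and a tool call to move; the robot and the scene stay as the last step left them, time stands still between calls to the robot, and variables do not carry over. Pictures are saved under pics/ and viewed, about 8 in all and at most 12, crops included, and the job is handed in when it is done.

Besides the shell and the picture viewer there is one more tool, called after "Request:" in YAML: its name, and indented under it one key for each argument. drive_tool: Moves the arm, as the interface text tells. Its arguments: {"type":"object","properties":{"plan":{"type":"array","items":{"type":"array"}},"gripper":{"type":"number"}},"required":["plan"]}

```bash
mkdir -p pics; ls; python3 - <<'E'
from bench import state, optics
import cv2
for n in("top","side"):
    im=optics.camera(n); cv2.imwrite(f"pics/{n}0.png",im[:,:,::-1])
    print(n,optics.camera_params(n))
print(state())
E
```

```text
pics
top {'fov_y': 42.16374701971385, 'cx': 334.7028654853068, 'cy': 240.5585633865267, 'k1': -0.0536708939896165, 'R': array([[ 0.02077644, -0.99963868, -0.01705427],
       [-0.99526642, -0.01905976, -0.09529683],
       [ 0.09493734,  0.01895347, -0.9953028 ]]), 't': array([  -7.56476258,  551.46014617, 1322.28381539])}
side {'fov_y': 47.24892160337486, 'cx': 328.6662336812441, 'cy': 245.45027336798952, 'k1': -0.11715535978386928, 'R': array([[-0.83023056, -0.55741273, -0.00287418],
       [-0.3774542 ,  0.56597312, -0.73294117],
       [ 0.41017744, -0.60742529, -0.68028596]]), 't': array([474.60405279, 266.49405149, 883.3413426 ])}
{'time_s': 0.1, 'joints': array([ 1.05339929,  0.43516717,  0.02495134,  1.57397075, -0.01157116,
        1.1339652 , -0.07507493]), 'dq': array([-1.50106400e-03, -3.06762144e-03,  1.44155825e-03, -2.05389189e-03,
       -2.19047266e-05, -7.64461754e-04, -4.19700546e-04]), 'tau': array([ 3.95068826e-03, -6.69122815e+01,  9.88452360e-01, -3.15148652e+01,
       -6.05273922e-02,  3.74625146e-02,  6.18994613e-05]), 'tool_pos': array([ 251.78215134, -571.83667292,  404.02807436]), 'tcp_rot': array([-6.50175278e-04,  9.78570871e-01,  2.05909163e-01, -2.09410917e-04]), 'force': array([ 0.05382366, -0.25657074,  0.46006784]), 'wrist_torque': array([ 0.01007387, -0.03977677,  0.03409538]), 'grip_width': 92.02143107947437}
```

View pics/top0.png

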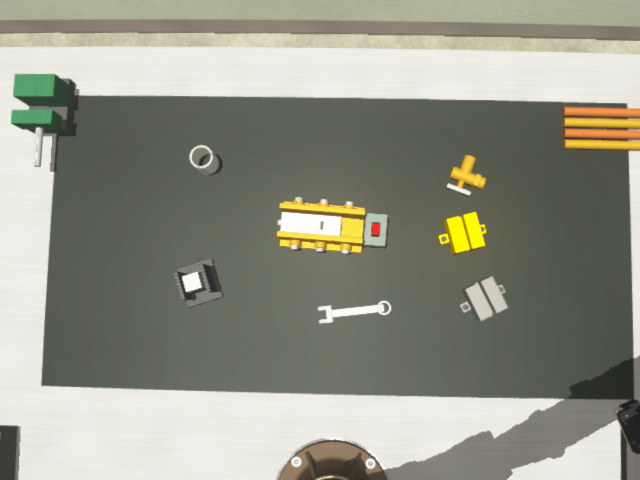

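View pics/side0.png

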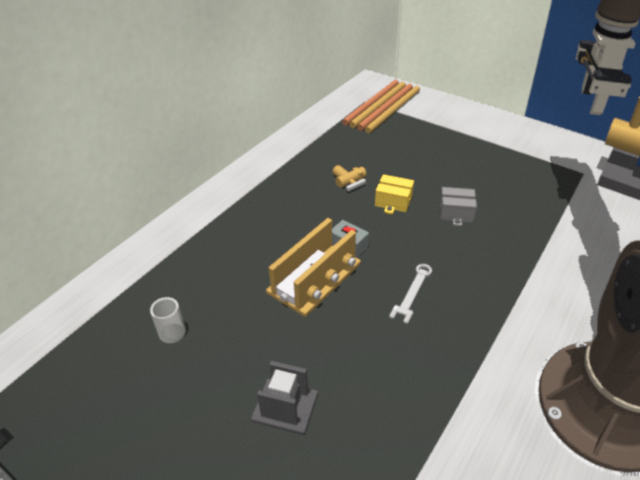

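Top view (picture 1): the square-headed key is in the dark rack at (192,282). The manifold is at (322,227), with its slot near (321,225) and its switch box to the right. The grey block is at (484,298), and the yellow look-alike is at (465,232). The grey one is aluminium, so it is the block to use. The side view (picture 2) agrees. One enlarged montage next to confirm this.

```bash
cat > h.py <<'E'
import numpy as np, cv2
from bench import state, optics
from scipy.spatial.transform import Rotation as Ro
def P(n):
    p=optics.camera_params(n); f=240/np.tan(np.radians(p["fov_y"]/2))
    return np.array([[f,0,p["cx"]],[0,f,p["cy"]],[0,0,1]]),np.array([p["k1"],0,0,0]),p["R"],p["t"]
def cast(n,uv,z):
    K,d,R,t=P(n); q=cv2.undistortPoints(np.float64(uv).reshape(-1,1,2),K,d)[:,0]
    r=np.c_[q,np.ones(len(q))]@R; c=-R.T@t
    return (c+r*((z-c[2])/r[:,2])[:,None])[:,:2]
def proj(n,X):
    K,d,R,t=P(n); return cv2.projectPoints(np.float64(X).reshape(-1,1,3),cv2.Rodrigues(R)[0],t,K,d)[0][:,0]
def blob(m,x0,y0,x1,y1):
    w=np.zeros(m.shape,np.uint8); w[y0:y1,x0:x1]=m[y0:y1,x0:x1]
    c=max(cv2.findContours(w,cv2.RETR_EXTERNAL,cv2.CHAIN_APPROX_NONE)[0],key=cv2.contourArea); return c
def rect(n,c,z):
    q=cast(n,c[:,0],z).astype(np.float32); (a,b),s,an=cv2.minAreaRect(q)
    return np.round([a,b,*s,an],1)
E
python3 - <<'E'
from h import *
im=cv2.imread("pics/top0.png"); s=cv2.imread("pics/side0.png")
hsv=cv2.cvtColor(im,cv2.COLOR_BGR2HSV); H,S,V=cv2.split(hsv)
m=((V>150)&(S<60)).astype(np.uint8)
c=blob(m,170,255,225,310); print("key top z104",rect("top",c,104))
m=((V>100)&(S<60)).astype(np.uint8)
c=blob(m,458,272,512,325); print("block z45",rect("top",c,45))
m=((S>120)&(V>90)).astype(np.uint8)
c=blob(m,268,190,366,258); print("brass z82",rect("top",c,82))
m=((V>150)&(S<60)).astype(np.uint8)
c=blob(m,270,200,350,250); print("slide z36",rect("top",c,36))
def crop(im,x0,y0,x1,y1,k): return cv2.resize(im[y0:y1,x0:x1],None,fx=k,fy=k,interpolation=cv2.INTER_CUBIC)
a=crop(im,270,190,395,260,6)[:,:750]; b=np.hstack([crop(im,170,255,230,310,3)[:165],crop(im,455,270,515,325,3),crop(s,245,355,325,410,3)])
out=np.zeros((a.shape[0]+165,780,3),np.uint8); out[:a.shape[0],:a.shape[1]]=a; out[a.shape[0]:,:b.shape[1]]=b[:,:780]
cv2.imwrite("pics/m1.png",out)
E
```

```text
key top z104 [454.8 293.2  34.8  34.4  18.5]
block z45 [ 4.334e+02 -3.132e+02  1.102e+02  1.059e+02  3.000e-01]
brass z82 [576.4  33.  180.7  98.9  86.1]
slide z36 [586.9  60.4 137.2  41.8  86.3]
```

View pics/m1.png

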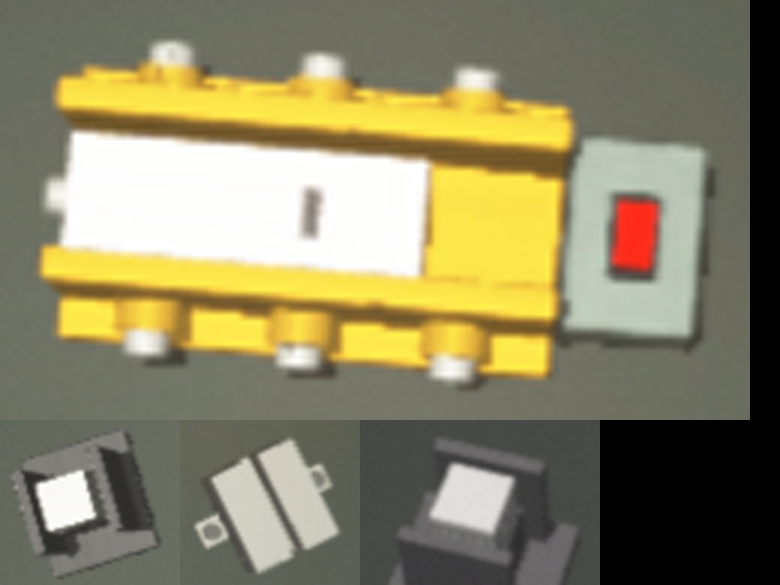

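Picture 3: the slot is at about (321.8,225.3) px, with the key in the rack between cheeks tilted about 18°. The grey block's slot runs along roughly 28°. The grey block is confirmed by its colour, its two lugs and its slot. Next come the slot and block axes, and a cross-check with the side view.

```bash
cat >> h.py <<'E'
def go(x,y,z,psi):
    "shift/turn in tool axes from now to TCP x,y,z with yaw psi (deg), tool down"
    s=state(); q=s["tcp_rot"]; R=Ro.from_quat([q[1],q[2],q[3],q[0]])
    a=np.radians(psi); c,sn=np.cos(a),np.sin(a)
    T=Ro.from_matrix(np.array([[c,sn,0],[sn,-c,0],[0,0,-1.]]))
    print("t",s["time_s"],"pos",np.round(s["tool_pos"],1),"shift",np.round(R.inv().apply(np.array([x,y,z])-s["tool_pos"]),1),"turn",np.round((R.inv()*T).as_rotvec(),4),"F",np.round(s["force"],1),"grip",round(s["grip_width"],1))
E
python3 - <<'E'
from h import *
im=cv2.imread("pics/top0.png"); sd=cv2.imread("pics/side0.png")
def HSV(i): return cv2.split(cv2.cvtColor(i,cv2.COLOR_BGR2HSV))
H,S,V=HSV(im)
# slot
m=((V<190)).astype(np.uint8); c=blob(m,310,212,334,238); print("slot",rect("top",c,36),c[:,0].mean(0))
w=np.clip(255-V[214:237,312:332].astype(float)-40,0,None); yy,xx=np.mgrid[214:237,312:332]
print("w slot",cast("top",[[ (xx*w).sum()/w.sum(),(yy*w).sum()/w.sum()]],36))
# block halves
m=((V>185)&(S<60)).astype(np.uint8)
for t in(150,170,185,200):
    m=((V>t)&(S<60)).astype(np.uint8); w=np.zeros_like(m); w[272:325,455:515]=m[272:325,455:515]
    for c in cv2.findContours(w,0,cv2.CHAIN_APPROX_NONE)[0]:
        if cv2.contourArea(c)>60: print(t,rect("top",c,45))
H,S,V=HSV(sd)
m=((V>170)&(S<60)).astype(np.uint8); c=blob(m,255,365,320,400); print("key side z104",rect("side",c,104))
for t in(95,110,125,140):
    m=((V>t)&(S<60)).astype(np.uint8); w=np.zeros_like(m); w[180:228,436:482]=m[180:228,436:482]
    for c in cv2.findContours(w,0,cv2.CHAIN_APPROX_NONE)[0]:
        if cv2.contourArea(c)>40: print("side",t,rect("side",c,45))
cv2.imwrite("pics/m2.png",np.hstack([cv2.resize(sd[175:235,430:490],None,fx=6,fy=6),cv2.resize(sd[240:300,275:335],None,fx=6,fy=6)]))
print("brass/slide ends")
go(454.8,293.2,340,108.5)
E
```

```text
slot [608.7  33.    6.5  49.8   1. ] [321.96 213.04]
w slot [[598.24792874  28.53393428]]
150 [ 414.6 -275.4   17.8   18.1   27.3]
150 [ 426.8 -304.9   75.9   30.5   27. ]
150 [ 444.5 -341.5   74.2   37.3   26.9]
170 [ 426.8 -305.    74.1   28.6   27. ]
170 [ 444.5 -341.5   72.4   35.4   26.9]
185 [ 426.6 -304.5   74.1   27.7   26.9]
185 [ 442.6 -337.6   72.3   26.8   26.9]
200 [ 426.2 -304.7   71.3   25.8   26.9]
200 [ 442.8 -337.    69.5   23.9   26.9]
key side z104 [444.3 313.1  32.4  32.7  16.9]
side 95 [ 403.  -244.7   23.9   44.9    9. ]
side 95 [ 432.8 -317.4   77.6   72.6   27.4]
side 110 [ 425.3 -301.9   75.9   32.4   26.9]
side 110 [ 441.3 -334.5   75.    31.2   27.4]
side 125 [ 425.1 -302.1   71.7   28.8   25.7]
side 125 [ 441.8 -334.5   73.7   28.1   26.9]
side 140 [ 425.2 -302.2   71.8   25.7   27. ]
side 140 [ 441.1 -335.3   71.4   25.    27.4]
brass/slide ends
t 0.1 pos [ 251.8 -571.8  404. ] shift [ 534.4 -709.8   64.9] turn [-1.2000e-03 -9.0000e-04 -1.4789e+00] F [ 0.1 -0.3  0.5] grip 92.0
```

View pics/m2.png

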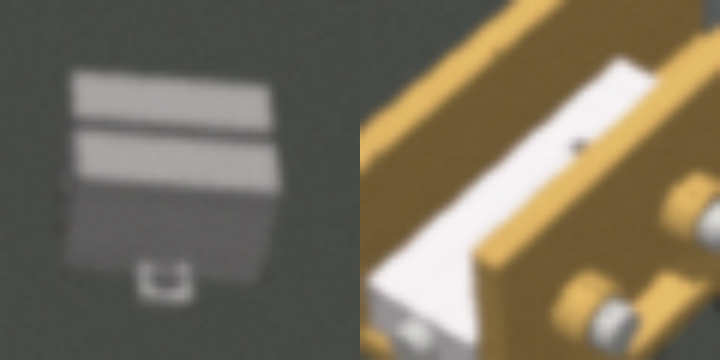

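Picture 4: the side view of the grey block agrees with the top view, and the slide's slot is just visible. The key mismatch was my own height error: shoulders at 40 plus a 40 mm grip puts the top at 80, not 104.

```bash
python3 - <<'E'
from h import *
im=cv2.imread("pics/top0.png"); sd=cv2.imread("pics/side0.png")
def HSV(i): return cv2.split(cv2.cvtColor(i,cv2.COLOR_BGR2HSV))
H,S,V=HSV(im)
c=blob(((V>150)&(S<60)).astype(np.uint8),170,255,225,310); print("key top",rect("top",c,80))
w=np.clip(235-V[217:233,315:329].astype(float),0,None); w[w<15]=0; yy,xx=np.mgrid[217:233,315:329]
print(V[217:233,315:329])
p=[(xx*w).sum()/w.sum(),(yy*w).sum()/w.sum()]; print("slot",p,cast("top",[p],36),cast("top",[[321.8,225.3]],36))
H,S,V=HSV(sd)
c=blob(((V>170)&(S<60)).astype(np.uint8),255,365,320,400); print("key side",rect("side",c,80))
print("side slot px ~",cast("side",[[275+578/6,240+146/6]],36), "proj",proj("side",[598,28,36]))
E
```

```text
key top [455.4 299.2  35.5  35.   18.5]
[[254 254 254 254 254 254 254 254 254 254 254 254 254 254]
 [254 254 254 254 254 254 254 254 254 254 254 254 254 254]
 [254 254 254 254 254 254 254 254 254 254 254 254 254 254]
 [254 254 254 254 254 254 253 253 254 254 254 254 254 254]
 [254 254 254 254 253 236 200 210 236 253 254 254 254 254]
 [254 254 254 254 253 224 160 156 206 252 254 254 254 254]
 [254 254 254 254 254 221 157 148 196 252 254 254 254 254]
 [254 254 254 254 254 211 148 155 222 253 254 254 254 254]
 [254 254 254 254 254 205 145 154 223 253 254 254 254 254]
 [254 254 254 254 250 197 148 162 241 253 254 254 254 254]
 [254 254 254 254 249 195 147 163 242 253 254 254 254 254]
 [254 254 254 254 248 197 153 165 244 254 254 254 254 254]
 [254 254 254 254 246 221 203 204 251 254 254 254 254 254]
 [254 254 254 254 254 253 253 253 254 254 254 254 254 254]
 [254 254 254 254 254 254 254 254 254 254 254 254 254 254]
 [254 254 254 254 254 254 254 254 254 254 254 254 254 254]]
slot [np.float64(321.3785234899329), np.float64(225.02147651006712)] [[583.67518578  32.6939582 ]] [[583.08747059  31.77089812]]
key side [455.1 301.4  33.5  33.8  16.9]
side slot px ~ [[491.17760228 -30.99367118]] proj [[309.70065244 260.70848299]]
```

```bash
python3 -c "
from h import *
go(500,-150,340,65)"
```

```text
t 0.1 pos [ 251.8 -571.8  404. ] shift [ 397.2 -285.9   64.4] turn [-1.400e-03 -4.000e-04 -7.197e-01] F [ 0.1 -0.3  0.5] grip 92.0
```

Request:
drive_tool:
  plan:
    - [[397,-286,64],[-0.0014,0,-0.72]]
    - [[397,-286,64],[-0.0014,0,-0.72]]
    - [[397,-286,64],[-0.0014,0,-0.72]]
    - [[397,-286,64],[-0.0014,0,-0.72]]
    - [[397,-286,64],[-0.0014,0,-0.72]]
    - [[397,-286,64],[-0.0014,0,-0.72]]
    - [[397,-286,64],[-0.0014,0,-0.72]]
    - [[397,-286,64],[-0.0014,0,-0.72]]
    - [[397,-286,64],[-0.0014,0,-0.72]]
    - [[397,-286,64],[-0.0014,0,-0.72]]
  gripper: -1

```text
time_s: 1.1
tool_pos: [500.7, -147.8, 340.3]
tcp_rot: [0.0, 0.843, 0.538, 0.0]
force: [0.8, -0.5, 0.4]
grip_width: 91.8
```

```bash
python3 -c "
from h import *
go(455.2,300.3,300,108.5)"
```

```text
t 1.1 pos [ 500.7 -147.8  340.3] shift [ 387.2 -230.2   40. ] turn [ 9.00e-04  6.00e-04 -7.58e-01] F [ 0.8 -0.5  0.4] grip 91.8
```

Request:
drive_tool:
  plan:
    - [[387,-230,40],[0,0,-0.758]]
    - [[387,-230,40],[0,0,-0.758]]
    - [[387,-230,40],[0,0,-0.758]]
    - [[387,-230,40],[0,0,-0.758]]
    - [[387,-230,40],[0,0,-0.758]]
    - [[387,-230,40],[0,0,-0.758]]
    - [[387,-230,40],[0,0,-0.758]]
    - [[387,-230,40],[0,0,-0.758]]
    - [[387,-230,40],[0,0,-0.758]]
    - [[387,-230,40],[0,0,-0.758]]

```text
time_s: 2.1
tool_pos: [452.3, 304.8, 300.1]
tcp_rot: [-0.001, 0.581, 0.814, 0.002]
force: [-0.4, 0.0, -1.0]
grip_width: 92.0
```

Request:
drive_tool:
  plan:
    - [[0,0,0],[0,0,0]]
    - [[0,0,0],[0,0,0]]

```text
time_s: 2.3
tool_pos: [455.3, 296.3, 299.8]
tcp_rot: [0.001, 0.585, 0.811, -0.001]
force: [0.8, -0.9, -0.5]
grip_width: 91.8
```

```bash
python3 -c "
from h import *
go(455.2,300.3,221,108.5)"
```

```text
t 2.3 pos [455.3 296.3 299.8] shift [ 4.1  1.2 78.8] turn [-0.0003  0.0026 -0.0022] F [ 0.8 -0.9 -0.5] grip 91.8
```

Request:
drive_tool:
  plan:
    - [[3,1,25],[0,0,0]]
    - [[3,1,40],[0,0,0]]
    - [[3,1,40],[0,0,0]]
    - [[3,1,40],[0,0,0]]
    - [[3,1,40],[0,0,0]]

```text
time_s: 2.8
tool_pos: [455.6, 300.2, 261.2]
tcp_rot: [0.001, 0.585, 0.811, 0.0]
force: [0.3, 0.1, -0.1]
grip_width: 91.6
```

```bash
python3 -c "
from h import *
go(455.2,300.3,221,108.5)"
```

```text
t 2.8 pos [455.6 300.2 261.2] shift [ 0.3 -0.5 40.2] turn [ 0.0019  0.0012 -0.0022] F [ 0.3  0.1 -0.1] grip 91.6
```

Request:
drive_tool:
  plan:
    - [[0,-0.5,20],[0,0,0]]
    - [[0,-0.5,34],[0,0,0]]
    - [[0,-0.5,40],[0,0,0]]
    - [[0,-0.5,40],[0,0,0]]
    - [[0,-0.5,40],[0,0,0]]

```text
time_s: 3.3
tool_pos: [454.7, 300.7, 220.6]
tcp_rot: [0.001, 0.585, 0.811, -0.0]
force: [0.5, 0.2, 0.4]
grip_width: 91.8
```

Request:
drive_tool:
  plan:
    - [[0,0,0],[0,0,0]]
    - [[0,0,0],[0,0,0]]
    - [[0,0,0],[0,0,0]]
    - [[0,0,0],[0,0,0]]
    - [[0,0,0],[0,0,0]]
    - [[0,0,0],[0,0,0]]
    - [[0,0,0],[0,0,0]]
    - [[0,0,0],[0,0,0]]
  gripper: 1

```text
time_s: 4.1
tool_pos: [454.6, 300.6, 220.2]
tcp_rot: [0.001, 0.585, 0.811, -0.0]
force: [0.3, -0.5, 0.1]
grip_width: 33.8
```

```bash
python3 -c "
from h import *
go(455.2,300.3,345,108.5)"
```

```text
t 4.1 pos [454.6 300.6 220.2] shift [  -0.6    0.5 -124.8] turn [ 0.0007  0.0012 -0.001 ] F [ 0.3 -0.5  0.1] grip 33.8
```

Request:
drive_tool:
  plan:
    - [[0,0,-10],[0,0,0]]
    - [[0,0,-30],[0,0,0]]
    - [[0,0,-60],[0,0,0]]
    - [[0,0,-95],[0,0,0]]
    - [[0,0,-125],[0,0,0]]
    - [[0,0,-125],[0,0,0]]
    - [[0,0,-125],[0,0,0]]

```text
time_s: 4.8
tool_pos: [454.4, 300.5, 345.8]
tcp_rot: [0.001, 0.585, 0.811, 0.0]
force: [0.2, -0.8, -2.0]
grip_width: 33.2
```

```bash
python3 -c "
from h import *
go(500,-50,345,112)
go(434,-319.7,345,117)"
```

```text
t 4.8 pos [454.4 300.5 345.8] shift [-346.9  -67.6    1.2] turn [ 0.0017  0.0014 -0.0622] F [ 0.2 -0.8 -2. ] grip 33.2
t 4.8 pos [454.4 300.5 345.8] shift [-581.9 -215.5    1.2] turn [ 0.0016  0.0015 -0.1495] F [ 0.2 -0.8 -2. ] grip 33.2
```

Request:
drive_tool:
  plan:
    - [[-23,-9,1],[0,0,-0.01]]
    - [[-64,-24,1],[0,0,-0.02]]
    - [[-105,-39,1],[0,0,-0.03]]
    - [[-146,-54,1],[0,0,-0.04]]
    - [[-187,-69,1],[0,0,-0.05]]
    - [[-228,-84,1],[0,0,-0.06]]
    - [[-269,-99,1],[0,0,-0.07]]
    - [[-310,-115,1],[0,0,-0.08]]
    - [[-351,-130,1],[0,0,-0.09]]
    - [[-392,-145,1],[0,0,-0.1]]

```text
time_s: 5.8
tool_pos: [439.8, -118.9, 343.4]
tcp_rot: [-0.0, 0.543, 0.84, -0.001]
force: [1.1, 0.0, -2.1]
grip_width: 33.9
```

```bash
python3 -c "
from h import *
go(434,-319.7,300,117)"
```

```text
t 5.8 pos [ 439.8 -118.9  343.4] shift [-180.8  -87.6   43.6] turn [-0.0015 -0.0002 -0.0489] F [ 1.1  0.  -2.1] grip 33.9
```

Request:
drive_tool:
  plan:
    - [[-40,-19,5],[0,0,-0.02]]
    - [[-80,-38,10],[0,0,-0.03]]
    - [[-120,-57,20],[0,0,-0.049]]
    - [[-150,-72,30],[0,0,-0.049]]
    - [[-172,-83,40],[0,0,-0.049]]
    - [[-181,-88,43],[0,0,-0.049]]
    - [[-181,-88,43],[0,0,-0.049]]
    - [[-181,-88,43],[0,0,-0.049]]
    - [[-181,-88,43],[0,0,-0.049]]

```text
time_s: 6.7
tool_pos: [435.4, -316.6, 302.2]
tcp_rot: [0.001, 0.522, 0.853, 0.0]
force: [-0.2, 0.3, -1.7]
grip_width: 34.0
```

```bash
python3 - <<'E'
from h import *
go(434,-319.7,255,117)
for n,(x0,y0,x1,y1) in dict(top=(440,255,540,345),side=(400,130,500,220)).items():
    im=optics.camera(n)[:,:,::-1]; cv2.imwrite(f"pics/{n}1.png",im)
a=cv2.imread("pics/side1.png")[140:230,405:505];b=cv2.imread("pics/top1.png")[250:340,440:540]
cv2.imwrite("pics/m3.png",np.hstack([cv2.resize(i,None,fx=4,fy=4) for i in(a,b)]))
E
```

```text
t 6.7 pos [ 435.4 -316.6  302.2] shift [-2.1 -2.7 47.2] turn [0.001  0.001  0.0021] F [-0.2  0.3 -1.7] grip 34.0
```

View pics/m3.png

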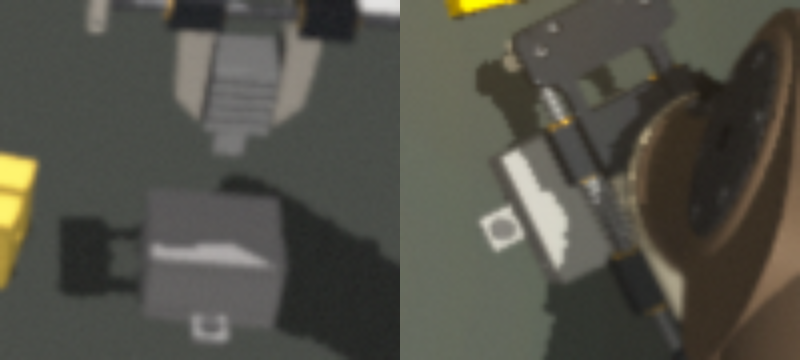

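Picture 5: the key is held squarely, with its pin bottom at (462,178) px in the side view, hanging above the grey block.

```bash
python3 - <<'E'
from h import *
print(proj("side",[[435.4,-316.6,98],[434,-319.7,45],[435.4,-316.6,122]]),cast("side",[[462.3,178.3]],98))
E
```

```text
[[461.16477775 177.27459526]
 [458.62529646 195.99985372]
 [462.88255755 168.21190549]] [[ 431.78194323 -314.46776654]]
```

Request:
drive_tool:
  plan:
    - [[-2,-2.7,20],[0,0,0]]
    - [[-2,-2.7,35],[0,0,0]]
    - [[-2,-2.7,46],[0,0,0]]
    - [[-2,-2.7,47],[0,0,0]]
    - [[-2,-2.7,47],[0,0,0]]

```text
time_s: 7.3
tool_pos: [433.7, -321.0, 255.1]
tcp_rot: [0.001, 0.522, 0.853, -0.0]
force: [-0.6, 0.1, -1.3]
grip_width: 33.5
```

```bash
python3 -c "
from h import *
go(434,-319.7,225,117)"
```

```text
t 7.3 pos [ 433.7 -321.   255.1] shift [ 1.1  0.9 30.1] turn [0.0005 0.0012 0.0003] F [-0.6  0.1 -1.3] grip 33.5
```

Request:
drive_tool:
  plan:
    - [[1,0.5,3],[0,0,0]]
    - [[1,0.5,6],[0,0,0]]
    - [[1,0.5,9],[0,0,0]]
    - [[1,0.5,12],[0,0,0]]
    - [[1,0.5,12],[0,0,0]]

```text
time_s: 7.8
tool_pos: [433.2, -320.2, 242.4]
tcp_rot: [0.0, 0.523, 0.853, -0.0]
force: [-0.9, -0.5, -1.6]
grip_width: 34.1
```

```bash
python3 -c "
from h import *
go(434,-319.7,225,117)"
```

```text
t 7.8 pos [ 433.2 -320.2  242.4] shift [ 0.1  0.9 17.4] turn [ 0.0001  0.0008 -0.0004] F [-0.9 -0.5 -1.6] grip 34.1
```

Request:
drive_tool:
  plan:
    - [[0,0,4],[0,0,0]]
    - [[0,0,8],[0,0,0]]
    - [[0,0,12],[0,0,0]]
    - [[0,0,15],[0,0,0]]
    - [[0,0,17],[0,0,0]]
    - [[0,0,17.5],[0,0,0]]
    - [[0,0,17.5],[0,0,0]]

```text
time_s: 8.5
tool_pos: [433.4, -320.3, 225.3]
tcp_rot: [0.001, 0.523, 0.853, -0.0]
force: [-0.1, 0.6, -1.5]
grip_width: 33.9
```

```bash
python3 -c "
from h import *
go(434,-319.7,224,117)"
```

```text
t 8.5 pos [ 433.4 -320.3  225.3] shift [0.2 0.8 1.3] turn [ 0.0004  0.0014 -0.0003] F [-0.1  0.6 -1.5] grip 33.9
```

Request:
drive_tool:
  plan:
    - [[0,0,0.7],[0,0,0]]
    - [[0,0,1.4],[0,0,0]]
    - [[0,0,1.4],[0,0,0]]
    - [[0,0,1.4],[0,0,0]]

```text
time_s: 8.9
tool_pos: [433.5, -320.2, 225.2]
tcp_rot: [0.001, 0.523, 0.853, -0.0]
force: [-4.4, 2.9, 15.1]
grip_width: 34.0
```

Request:
drive_tool:
  plan:
    - [[0,0,0],[0,0,0]]
    - [[0,0,0],[0,0,0]]
    - [[0,0,0],[0,0,0]]
    - [[0,0,0],[0,0,0]]
  gripper: -1

```text
time_s: 9.3
tool_pos: [433.4, -320.3, 223.8]
tcp_rot: [0.001, 0.523, 0.853, -0.0]
force: [-0.3, 0.2, -0.5]
grip_width: 61.2
```

```bash
python3 -c "
from h import *
go(433.4,-320.3,280,117)
go(433.4,-320.3,280,27)"
```

```text
t 9.3 pos [ 433.4 -320.3  223.8] shift [ -0.1  -0.  -56.2] turn [ 0.0005  0.0013 -0.0003] F [-0.3  0.2 -0.5] grip 61.2
t 9.3 pos [ 433.4 -320.3  223.8] shift [ -0.1  -0.  -56.2] turn [1.4000e-03 6.0000e-04 1.5705e+00] F [-0.3  0.2 -0.5] grip 61.2
```

Request:
drive_tool:
  plan:
    - [[0,0,-3],[0,0,0]]
    - [[0,0,-8],[0,0,0]]
    - [[0,0,-20],[0,0,0]]
    - [[0,0,-50],[0,0,0]]
    - [[0,0,-57],[0,0,0.15]]
    - [[0,0,-57],[0,0,0.29]]
    - [[0,0,-57],[0,0,0.43]]
    - [[0,0,-57],[0,0,0.57]]
    - [[0,0,-57],[0,0,0.71]]
    - [[0,0,-57],[0,0,0.85]]

```text
time_s: 10.3
tool_pos: [433.5, -320.2, 282.0]
tcp_rot: [0.001, 0.829, 0.559, 0.001]
force: [0.4, 0.9, -0.8]
grip_width: 91.9
```

Request:
drive_tool:
  plan:
    - [[0,0,0],[0,0,0.15]]
    - [[0,0,0],[0,0,0.3]]
    - [[0,0,0],[0,0,0.45]]
    - [[0,0,0],[0,0,0.59]]
    - [[0,0,0],[0,0,0.72]]
    - [[0,0,0],[0,0,0.72]]
    - [[0,0,0],[0,0,0.72]]
    - [[0,0,0],[0,0,0.72]]

```text
time_s: 11.1
tool_pos: [433.4, -320.2, 281.3]
tcp_rot: [0.001, 0.972, 0.235, 0.001]
force: [0.3, -0.1, -0.9]
grip_width: 91.7
```

```bash
python3 -c "
from h import *
go(433.4,-320.3,225,27)
import cv2
for n in('top','side'): cv2.imwrite(f'pics/{n}2.png',optics.camera(n)[:,:,::-1])
a=cv2.imread('pics/side2.png')[130:230,405:505];b=cv2.imread('pics/top2.png')[250:350,440:540]
cv2.imwrite('pics/m4.png',np.hstack([cv2.resize(i,None,fx=4,fy=4) for i in(a,b)]))"
```

```text
t 11.1 pos [ 433.4 -320.2  281.3] shift [-0.1  0.  56.3] turn [ 0.0016 -0.0008  0.0036] F [ 0.3 -0.1 -0.9] grip 91.7
```

View pics/m4.png

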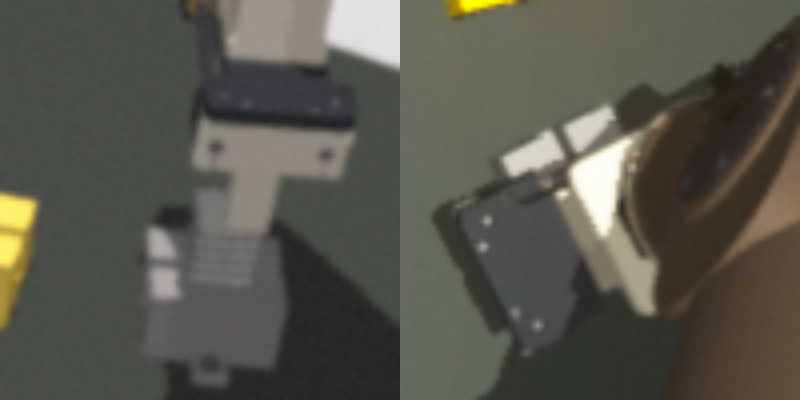

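Picture 6: the key stands upright in the grey block's slot, with the open jaws above it turned across its y faces.

Request:
drive_tool:
  plan:
    - [[0,0,25],[0,0,0.003]]
    - [[0,0,45],[0,0,0.003]]
    - [[0,0,54],[0,0,0.003]]
    - [[0,0,55.3],[0,0,0.003]]
    - [[0,0,55.3],[0,0,0.003]]
    - [[0,0,55.3],[0,0,0.003]]

```text
time_s: 11.8
tool_pos: [433.7, -320.5, 226.5]
tcp_rot: [0.001, 0.973, 0.232, 0.001]
force: [0.6, 0.5, -1.3]
grip_width: 92.0
```

Request:
drive_tool:
  plan:
    - [[0,0,0],[0,0,0]]
    - [[0,0,0],[0,0,0]]
    - [[0,0,0],[0,0,0]]
    - [[0,0,0],[0,0,0]]
    - [[0,0,0],[0,0,0]]
    - [[0,0,0],[0,0,0]]
    - [[0,0,0],[0,0,0]]
    - [[0,0,0],[0,0,0]]
  gripper: 1

```text
time_s: 12.6
tool_pos: [433.4, -320.2, 225.6]
tcp_rot: [0.001, 0.973, 0.232, 0.0]
force: [0.7, 0.2, -0.9]
grip_width: 33.7
```

```bash
python3 -c "
from h import *
go(433.4,-320.3,345,27)"
```

```text
t 12.6 pos [ 433.4 -320.2  225.6] shift [   0.     0.2 -119.4] turn [ 0.0011 -0.0003 -0.0025] F [ 0.7  0.2 -0.9] grip 33.7
```

Request:
drive_tool:
  plan:
    - [[0,0,-10],[0,0,0]]
    - [[0,0,-30],[0,0,0]]
    - [[0,0,-60],[0,0,0]]
    - [[0,0,-95],[0,0,0]]
    - [[0,0,-119],[0,0,0]]
    - [[0,0,-119],[0,0,0]]
    - [[0,0,-119],[0,0,0]]

```text
time_s: 13.3
tool_pos: [433.1, -320.1, 345.0]
tcp_rot: [0.001, 0.973, 0.232, 0.001]
force: [-0.6, 0.7, -3.1]
grip_width: 33.6
```

```bash
python3 -c "
from h import *
go(583.5,33.8,305,-3.8)"
```

```text
t 13.3 pos [ 433.1 -320.1  345. ] shift [ 294.  -247.8   39.8] turn [ 0.0017 -0.0014  0.535 ] F [-0.6  0.7 -3.1] grip 33.6
```

Request:
drive_tool:
  plan:
    - [[18,-15,0],[0,0,0.06]]
    - [[50,-42,0],[0,0,0.12]]
    - [[82,-69,0],[0,0,0.18]]
    - [[114,-96,0],[0,0,0.24]]
    - [[146,-123,0],[0,0,0.3]]
    - [[178,-150,0],[0,0,0.36]]
    - [[210,-177,5],[0,0,0.42]]
    - [[242,-204,15],[0.001,-0.001,0.48]]
    - [[270,-228,28],[0.0017,-0.0014,0.535]]
    - [[286,-241,36],[0.0017,-0.0014,0.535]]

```text
time_s: 14.3
tool_pos: [579.5, 27.9, 305.9]
tcp_rot: [-0.001, 0.999, -0.032, -0.002]
force: [0.9, 0.8, -1.6]
grip_width: 33.7
```

Request:
drive_tool:
  plan:
    - [[8,-7,4],[0,0,0]]
    - [[8,-7,4],[0,0,0]]
    - [[8,-7,4],[0,0,0]]
    - [[8,-7,4],[0,0,0]]
    - [[8,-7,4],[0,0,0]]

```text
time_s: 14.8
tool_pos: [587.8, 29.0, 304.9]
tcp_rot: [0.0, 0.999, -0.034, -0.0]
force: [1.3, -0.1, -1.7]
grip_width: 34.3
```

```bash
python3 -c "
from h import *
go(583.5,33.8,260,-3.8)"
```

```text
t 14.8 pos [587.8  29.  304.9] shift [-4.6 -4.5 44.9] turn [ 0.      0.0003 -0.002 ] F [ 1.3 -0.1 -1.7] grip 34.3
```

Request:
drive_tool:
  plan:
    - [[-4.6,-4.5,5],[0,0,0]]
    - [[-4.6,-4.5,15],[0,0,0]]
    - [[-4.6,-4.5,30],[0,0,0]]
    - [[-4.6,-4.5,42],[0,0,0]]
    - [[-4.6,-4.5,45],[0,0,0]]
    - [[-4.6,-4.5,45],[0,0,0]]
    - [[-4.6,-4.5,45],[0,0,0]]
    - [[-4.6,-4.5,45],[0,0,0]]

```text
time_s: 15.6
tool_pos: [584.0, 35.3, 260.0]
tcp_rot: [-0.0, 0.999, -0.033, 0.0]
force: [-0.7, -1.7, -2.2]
grip_width: 34.0
```

```bash
python3 - <<'E'
from h import *
go(583.5,33.8,244,-3.8)
for n in('top','side'): cv2.imwrite(f'pics/{n}3.png',optics.camera(n)[:,:,::-1])
a=cv2.imread('pics/side3.png')[210:310,260:370];b=cv2.imread('pics/top3.png')[180:280,270:380]
cv2.imwrite('pics/m5.png',np.hstack([cv2.resize(i,None,fx=3.6,fy=3.6) for i in(a,b)]))
E
```

```text
t 15.6 pos [584.   35.3 260. ] shift [-0.4  1.5 16. ] turn [-0.0005 -0.0003  0.    ] F [-0.7 -1.7 -2.2] grip 34.0
```

View pics/m5.png

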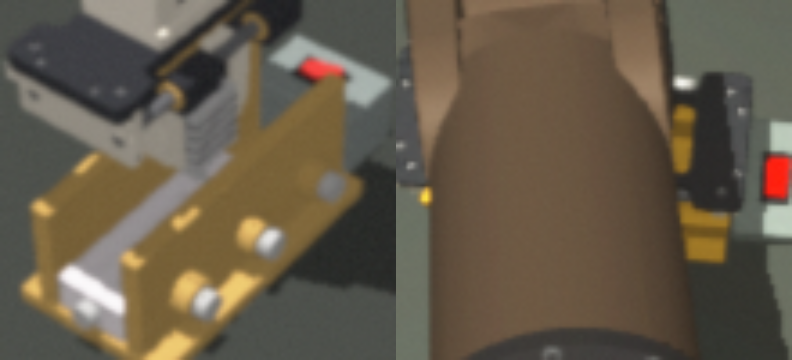

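Picture 7: the key hangs between the cheeks above the slide. The slot is hidden from both cameras, so I will feel for it.

Request:
drive_tool:
  plan:
    - [[-0.2,0.5,7],[0,0,0]]
    - [[-0.2,0.5,14],[0,0,0]]
    - [[-0.2,0.5,16],[0,0,0]]
    - [[-0.2,0.5,16],[0,0,0]]
    - [[-0.2,0.5,16],[0,0,0]]
    - [[-0.2,0.5,16],[0,0,0]]

```text
time_s: 16.3
tool_pos: [583.6, 34.8, 243.6]
tcp_rot: [-0.0, 0.999, -0.033, -0.0]
force: [0.0, -0.7, -2.2]
grip_width: 33.9
```

```bash
python3 - <<'E'
from h import *
go(583.5,33.8,240.6,-3.8)
E
```

```text
t 16.3 pos [583.6  34.8 243.6] shift [-0.  1.  3.] turn [-0.0004  0.0004  0.    ] F [ 0.  -0.7 -2.2] grip 33.9
```

Request:
drive_tool:
  plan:
    - [[0,1,1.5],[0,0,0]]
    - [[0,1,3],[0,0,0]]
    - [[0,1,4.5],[0,0,0]]
    - [[0,1,4.5],[0,0,0]]
    - [[0,1,4.5],[0,0,0]]

```text
time_s: 16.8
tool_pos: [583.4, 33.8, 238.9]
tcp_rot: [-0.0, 0.999, -0.033, -0.0]
force: [0.2, 0.6, -1.1]
grip_width: 33.8
```

```bash
python3 - <<'E'
from h import *
go(583.5,33.8,240.6,-3.8)
E
```

```text
t 16.8 pos [583.4  33.8 238.9] shift [ 0.1  0.  -1.7] turn [-0.0003  0.0008  0.0001] F [ 0.2  0.6 -1.1] grip 33.8
```

Request:
drive_tool:
  plan:
    - [[0,0,1],[0,0,0]]
    - [[0,0,2],[0,0,0]]
    - [[0,0,3],[0,0,0]]
    - [[0,0,3],[0,0,0]]
    - [[0,0,3],[0,0,0]]

```text
time_s: 17.3
tool_pos: [583.4, 33.8, 235.9]
tcp_rot: [-0.0, 0.999, -0.033, -0.0]
force: [0.3, 0.8, -1.9]
grip_width: 34.1
```

The pin went straight in: its tip is at about 31 mm with no contact force. Next I press the button.

Request:
drive_tool:
  plan:
    - [[0,0,1.5],[0,0,0]]
    - [[0,0,3],[0,0,0]]
    - [[0,0,4.5],[0,0,0]]
    - [[0,0,6],[0,0,0]]
    - [[0,0,6],[0,0,0]]

```text
time_s: 17.8
tool_pos: [583.4, 33.8, 230.0]
tcp_rot: [-0.0, 0.999, -0.033, -0.0]
force: [-0.7, -0.2, 2.8]
grip_width: 33.8
```

Request:
drive_tool:
  plan:
    - [[0,0,1.5],[0,0,0]]
    - [[0,0,3],[0,0,0]]
    - [[0,0,4],[0,0,0]]
    - [[0,0,4.5],[0,0,0]]
    - [[0,0,4.5],[0,0,0]]

```text
time_s: 18.3
tool_pos: [583.5, 33.8, 225.6]
tcp_rot: [-0.0, 0.999, -0.033, -0.0]
force: [-1.2, 0.0, 4.1]
grip_width: 33.9
```

Request:
drive_tool:
  plan:
    - [[0,0,0.5],[0,0,0]]
    - [[0,0,1],[0,0,0]]
    - [[0,0,1],[0,0,0]]
    - [[0,0,1],[0,0,0]]

```text
time_s: 18.7
tool_pos: [583.5, 33.8, 225.4]
tcp_rot: [-0.0, 0.999, -0.033, -0.0]
force: [-4.1, -1.4, 13.6]
grip_width: 33.9
```

```bash
python3 - <<'E'
from h import *
go(583.4+48*.0663,33.8+48*.9978,225,-3.8)
E
```

```text
t 18.7 pos [583.5  33.8 225.4] shift [ -0.1 -48.    0.4] turn [-0.0004  0.0002 -0.    ] F [-4.1 -1.4 13.6] grip 33.9
```

Request:
drive_tool:
  plan:
    - [[0,-2,0],[0,0,0]]
    - [[0,-5,0],[0,0,0]]
    - [[0,-9,0],[0,0,0]]
    - [[0,-14,0],[0,0,0]]
    - [[0,-19,0],[0,0,0]]
    - [[0,-24,0],[0,0,0]]
    - [[0,-24,0],[0,0,0]]

```text
time_s: 19.4
tool_pos: [585.1, 58.4, 225.4]
tcp_rot: [-0.0, 0.999, -0.033, -0.0]
force: [-3.9, 1.4, 13.8]
grip_width: 33.6
```

Request:
drive_tool:
  plan:
    - [[0,-5,0],[0,0,0]]
    - [[0,-10,0],[0,0,0]]
    - [[0,-15,0],[0,0,0]]
    - [[0,-19,0],[0,0,0]]
    - [[0,-21,0],[0,0,0]]
    - [[0,-22,0],[0,0,0]]
    - [[0,-22,0],[0,0,0]]

```text
time_s: 20.1
tool_pos: [586.5, 79.0, 225.3]
tcp_rot: [0.0, 0.999, -0.033, -0.0]
force: [-4.5, -3.3, 14.6]
grip_width: 33.4
```

```bash
python3 - <<'E'
from h import *
go(583.4+48*.0663,33.8+48*.9978,225,-3.8)
E
```

```text
t 20.1 pos [586.5  79.  225.3] shift [-0.1 -2.7  0.3] turn [ 0.0006  0.0005 -0.0005] F [-4.5 -3.3 14.6] grip 33.4
```

Request:
drive_tool:
  plan:
    - [[0,-1,0],[0,0,0]]
    - [[0,-2,0],[0,0,0]]
    - [[0,-2.5,0],[0,0,0]]
    - [[0,-2.5,0],[0,0,0]]

```text
time_s: 20.5
tool_pos: [586.6, 79.6, 225.3]
tcp_rot: [0.001, 0.999, -0.034, -0.0]
force: [-5.5, -8.5, 17.1]
grip_width: 34.1
```

Request:
drive_tool:
  plan:
    - [[0,2,0],[0,0,0]]
    - [[0,2.3,-2],[0,0,0]]
    - [[0,2.3,-6],[0,0,0]]
    - [[0,2.3,-12],[0,0,0]]
    - [[0,2.3,-20],[0,0,0]]
    - [[0,2.3,-20],[0,0,0]]

```text
time_s: 21.1
tool_pos: [586.9, 80.4, 245.5]
tcp_rot: [-0.001, 0.999, -0.033, 0.0]
force: [0.3, 0.2, -1.5]
grip_width: 33.7
```

Request:
drive_tool:
  plan:
    - [[0,0,-15],[0,0,0]]
    - [[0,0,-40],[0,0,0]]
    - [[0,0,-75],[0,0,0]]
    - [[0,0,-100],[0,0,0]]
    - [[0,0,-100],[0,0,0]]
    - [[0,0,-100],[0,0,0]]

```text
time_s: 21.7
tool_pos: [586.4, 80.1, 344.3]
tcp_rot: [-0.0, 0.999, -0.033, -0.0]
force: [-1.2, -0.8, -2.0]
grip_width: 33.8
```

```bash
python3 - <<'E'
from h import *
go(433.4,-320.2,345,27)
go(433.4,-320.2,300,27)
E
```

```text
t 21.7 pos [586.4  80.1 344.3] shift [-126.3  409.5   -0.9] turn [-7.000e-04  1.000e-04 -5.371e-01] F [-1.2 -0.8 -2. ] grip 33.8
t 21.7 pos [586.4  80.1 344.3] shift [-126.3  409.6   44.1] turn [-7.000e-04  1.000e-04 -5.371e-01] F [-1.2 -0.8 -2. ] grip 33.8
```

Request:
drive_tool:
  plan:
    - [[-7,22,0],[0,0,-0.06]]
    - [[-20,64,0],[0,0,-0.12]]
    - [[-33,106,0],[0,0,-0.18]]
    - [[-46,148,0],[0,0,-0.24]]
    - [[-59,190,0],[0,0,-0.3]]
    - [[-72,232,0],[0,0,-0.36]]
    - [[-85,274,0],[0,0,-0.42]]
    - [[-98,316,0],[0,0,-0.48]]
    - [[-110,358,5],[0,0,-0.537]]
    - [[-121,392,20],[0,0,-0.537]]

```text
time_s: 22.7
tool_pos: [438.6, -305.6, 323.7]
tcp_rot: [-0.0, 0.972, 0.233, -0.0]
force: [0.2, -1.2, -2.2]
grip_width: 33.8
```

```bash
python3 - <<'E'
from h import *
go(433.4,-320.2,300,27)
E
```

```text
t 22.7 pos [ 438.6 -305.6  323.7] shift [-11.2  10.7  23.7] turn [-0.0002  0.0008  0.0001] F [ 0.2 -1.2 -2.2] grip 33.8
```

Request:
drive_tool:
  plan:
    - [[-10,9,10],[0,0,0]]
    - [[-11,11,24],[0,0,0]]
    - [[-11,11,24],[0,0,0]]
    - [[-11,11,24],[0,0,0]]
    - [[-11,11,24],[0,0,0]]
    - [[-11,11,24],[0,0,0]]

```text
time_s: 23.3
tool_pos: [435.5, -317.4, 300.9]
tcp_rot: [-0.0, 0.972, 0.234, 0.0]
force: [0.0, -0.3, -1.2]
grip_width: 34.0
```

```bash
python3 - <<'E'
from h import *
go(433.4,-320.2,252,27)
im=optics.camera("side")[:,:,::-1]; cv2.imwrite("pics/side4.png",im)
t=optics.camera("top")[:,:,::-1]; cv2.imwrite("pics/top4.png",t)
a=cv2.resize(im[225:315,260:375],(460,360)); b=cv2.resize(t[195:265,265:345],(340,298))
o=np.zeros((360,800,3),np.uint8); o[:,:460]=a; o[:298,460:]=b; cv2.imwrite("pics/m6.png",o)
E
```

```text
t 23.3 pos [ 435.5 -317.4  300.9] shift [-3.2  1.5 48.9] turn [-0.0001 -0.0001  0.0007] F [ 0.  -0.3 -1.2] grip 34.0
```

View pics/m6.png

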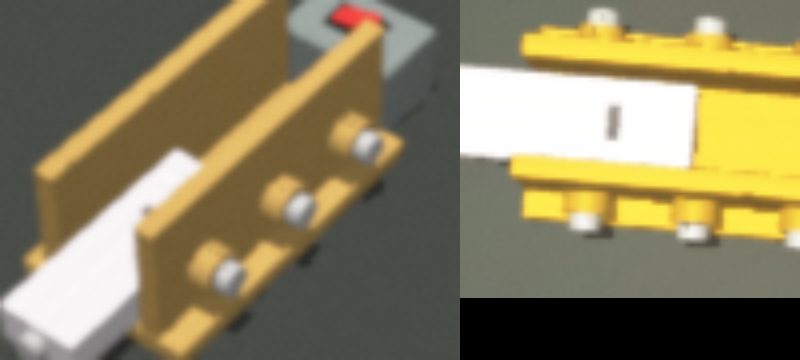

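Picture 8: the slide is well out, and its slot is now near (301,223) px in the top view. Now I place the key.

Request:
drive_tool:
  plan:
    - [[-3,1.5,15],[0,0,0]]
    - [[-3,1.5,32],[0,0,0]]
    - [[-3,1.5,46],[0,0,0]]
    - [[-3,1.5,49],[0,0,0]]
    - [[-3,1.5,49],[0,0,0]]
    - [[-3,1.5,49],[0,0,0]]

```text
time_s: 24.0
tool_pos: [433.3, -320.8, 252.2]
tcp_rot: [0.0, 0.972, 0.233, 0.0]
force: [0.6, -0.1, -1.4]
grip_width: 33.9
```

```bash
python3 - <<'E'
from h import *
go(433.4,-320.2,226,27)
im=cv2.imread("pics/top4.png"); V=cv2.cvtColor(im,cv2.COLOR_BGR2HSV)[:,:,2]
yy,xx=np.mgrid[215:231,294:309]; w=np.clip(235-V[215:231,294:309].astype(float),0,None); w[w<15]=0
p=[(xx*w).sum()/w.sum(),(yy*w).sum()/w.sum()]; q=cast("top",[p],36)[0]; print(p,q,np.hypot(*(q-[583.68,32.69])))
E
```

```text
t 24.0 pos [ 433.3 -320.8  252.2] shift [ 0.4 -0.5 26.2] turn [ 0.0003 -0.0001 -0.0004] F [ 0.6 -0.1 -1.4] grip 33.9
[np.float64(300.6510736196319), np.float64(223.35199386503066)] [586.47011148  77.53888941] 44.93559394838383
```

The slot has moved 44.9 mm, so the slide is at its stop. Lowering the key.

Request:
drive_tool:
  plan:
    - [[0.4,-0.5,4],[0,0,0]]
    - [[0.4,-0.5,8],[0,0,0]]
    - [[0.4,-0.5,12],[0,0,0]]
    - [[0.4,-0.5,12],[0,0,0]]

```text
time_s: 24.4
tool_pos: [432.9, -320.0, 238.8]
tcp_rot: [-0.001, 0.972, 0.233, -0.001]
force: [0.3, 0.0, -2.8]
grip_width: 33.8
```

Request:
drive_tool:
  plan:
    - [[0,0,4],[0,0,0]]
    - [[0,0,8],[0,0,0]]
    - [[0,0,12],[0,0,0]]
    - [[0,0,14],[0,0,0]]
    - [[0,0,14.5],[0,0,0]]
    - [[0,0,15],[0,0,0]]
    - [[0,0,15],[0,0,0]]

```text
time_s: 25.1
tool_pos: [432.9, -320.0, 225.6]
tcp_rot: [-0.0, 0.972, 0.233, -0.0]
force: [-5.0, 3.9, 17.7]
grip_width: 34.0
```

Shoulders are down (17.7 N at 225.6). Release, rise, and check.

Request:
drive_tool:
  plan:
    - [[0,0,-1],[0,0,0]]
    - [[0,0,-1],[0,0,0]]
    - [[0,0,-1],[0,0,0]]
    - [[0,0,-1],[0,0,0]]
    - [[0,0,-1],[0,0,0]]
    - [[0,0,-1],[0,0,0]]
    - [[0,0,-1],[0,0,0]]
    - [[0,0,-1],[0,0,0]]
  gripper: -1

```text
time_s: 25.9
tool_pos: [433.1, -320.1, 225.4]
tcp_rot: [-0.0, 0.972, 0.233, -0.0]
force: [-0.4, 0.1, 0.8]
grip_width: 90.2
```

Request:
drive_tool:
  plan:
    - [[0,0,-10],[0,0,0]]
    - [[0,0,-30],[0,0,0]]
    - [[0,0,-65],[0,0,0]]
    - [[0,0,-105],[0,0,0]]
    - [[-40,40,-120],[0,0,0]]
    - [[-80,80,-120],[0,0,0]]
    - [[-120,120,-120],[0,0,0]]
    - [[-120,120,-120],[0,0,0]]
    - [[-120,120,-120],[0,0,0]]

```text
time_s: 26.8
tool_pos: [377.9, -485.2, 346.1]
tcp_rot: [0.001, 0.973, 0.23, -0.001]
force: [0.1, 1.0, -0.1]
grip_width: 92.1
```

```bash
python3 - <<'E'
from h import *
s=state(); print(s["tool_pos"],s["force"],s["grip_width"],s["time_s"])
im=optics.camera("side")[:,:,::-1]; cv2.imwrite("pics/side5.png",im)
t=optics.camera("top")[:,:,::-1]; cv2.imwrite("pics/top5.png",t)
o=np.hstack([cv2.resize(im[140:230,405:505],(400,360)),cv2.resize(t[250:340,435:535],(400,360))]); cv2.imwrite("pics/m7.png",o)
E
```

```text
[ 377.88537047 -485.21468056  346.0994862 ] [ 0.13525677  0.97061087 -0.06097274] 92.07679305317805 26.8
```

View pics/m7.png

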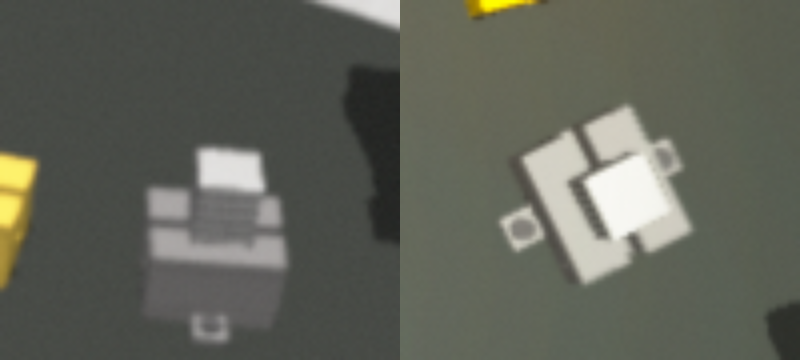

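View pics/top5.png

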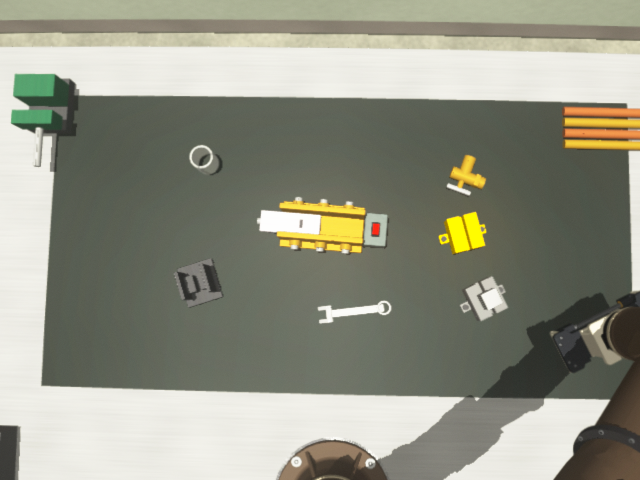

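Pictures 9 and 10: the key stands upright and seated in the grey block at about (492,298) px. The slide is out, the bystanders have not moved, and the arm is clear. Handing in.

```bash
python3 -c "
from bench import hand_in; print(hand_in())"
```

```text
the job is handed in; nothing more can be done
None
```

The job is done and was handed in at about 27 s of the 66 s allowed. `hand_in()` gives no verdict, so the result rests on my own checks.

I took the key from the rack across its x faces, set it in the grey block, and gripped it again across its y faces. Its pin went into the slide's slot first time. I pressed the button to its bottom (about 14 N on the tool), pushed the slide to its stop, and put the key back in the grey block.

**Last checks:**
- **Slide:** the top camera showed its slot 44.9 mm further out, and the side force rose to 8.5 N at the stop.
- **Key:** the shoulders met the block at the same height as when I first set it there. The last pictures show it upright in the slot and released.
- **Bystanders:** the bib cock, spanner and pipe stub look unmoved in the final top view. I compared them by eye only.
- **Robot:** the arm stands clear, with the gripper open.

**Not checked or disagreed:**
- **Button:** I did not measure that it is back up. I inferred it from the key being lifted out without dragging the slide.
- **Cameras:** the two views differed by 2–3 mm in y, so I used averages, which proved good enough.
- **Key height:** my first figure for the key in the rack was wrong, and I corrected it before reaching for it.

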